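# Open the battery bay of a tester

## Task

Two testers lie face down on the bench. Open the battery bay of the one with the orange tab and orange corners: press its orange tab down and, keeping it pressed, slide the cover towards the tab's raised ridge until it is fully open. Leave the cover of the blue one shut, and let go.

Things in the scene. Friction and masses are not known exactly. Their poses are not given: they have to be found in the camera images.
- orange_pad (a point): Middle of the flat top of the orange release tab; moves with it. x, y level, z up; the cover opens along -x, along the rails. The flat reaches 15 mm to -x and 18 mm to +x, is 44 mm wide in y, 56.5 mm above the bench when up. At its -x end a ridge across the tab, 6 mm thick, 7 mm higher: a fingertip on the flat can push it along. Around the tab nothing is higher than 42 mm.
- orange_tab (a joint): How far the orange tab is pressed, m: 0 up, 0.012 fully down. It moves straight down on a spring, 2.4 N at first and 6.4 N at the end. From 0.005 on its catch frees the cover; higher up the catch holds the shut cover. Once the cover is about 25 mm open the tab may come up again.
- orange_cover (a joint): How far the grey cover under the orange tab is open, m: 0 shut, 0.065 fully open at its stop. It slides level along the rails with 1.5 N of friction and stays where it is left. Its tester is dark grey with orange corners, 180 (along the rails) x 111 x 42 mm, fixed to the bench; its middle is 34 mm from the shut tab's middle, along -x.
- blue_cover (a joint): How far the cover of the other tester is open, m: 0 shut. It is the same but with a blue tab and blue corners.

How it is judged:
By the outcome, as a careful person would: the job done as asked, in the order asked, and still so for the second after the job is handed in, with the robot touching nothing.
It also fails if it takes over 32 s, if anything falls off the work surface, if the arm or the gripper's body presses on something with over 40 N, if the wrist force passes 120 N, or if a joint passes its speed limit or range.

## Robot

A 6-joint arm with a two-finger parallel gripper is mounted at the origin on a cart in front of the work surface, level with it; the furniture and walls round the work are solid. World frame = base frame: x ahead of the robot, y to its left, z up, the work surface at z = 0. Lengths are in mm, angles in rad, forces in N, time in s.
With the tool pointing down it reaches from about 400 to 925 mm from the base axis. Payload 3.4 kg.
Tool frame: the origin (TCP) lies at the very end of the fingers, on their centre line; the grasp point (between the pads) lies 19 mm behind it; z points along the fingers, y is the line along which they close (so a half turn about z gives the same grasp; the last joint's range is limited). The gripper opens to 85 mm and grips with 20 to 120 N. Pads are 22 mm wide; open, the fingers measure 114 mm over their backs; the gripper's body (76 mm by 85 mm) begins 54 mm behind the grasp point. The pads swing forward as they close: fully open they stand 13 mm farther back than shut.
Start: joints at [1.062, 0.307, 1.506, -0, 1.328, -0.073], TCP at [242.23, 521.494, 231.305] pointing down, gripper open.
Joint ranges: [-3.12, 3.12], [-1.05, 2.28], [0.14, 2.33], [-1.42, 4.57], [0.1, 2.73], [-2.68, 2.68]. Speed limits (rad/s): [2.57, 2.57, 3.14, 3.14, 3.14, 3.14].

## Interface

Orientations are given as [roll, pitch, yaw] about the fixed x, y, z axes, in that order (R = Rz(yaw) Ry(pitch) Rx(roll)).
In Python, from plant import telemetry, cams, job gives the robot as it stands. The module is installed in compiled form; this text tells all that it offers.
- The arm moves only by the tool drive_tool, never from a script. Its arguments are lists of equal length, an entry for each row: "offset": the shift along the tool's x, y, z in m, a list of three; "rotation": the turn, a rotation vector about the tool's x, y, z in rad, a list of three. A call has 1 to 12 rows; each row is the pose to reach, as a shift and turn from the pose commanded when the call began, along the tool's axes at that moment; what a row does not reach only later rows make up. A row lasts 1/12 s, in which the tool goes at most 41.7 mm and 7.16 degrees, less where a joint would pass 70% of its speed; a pose out of reach is approached as far as the arm can. A call with a gripper value outside its range is refused whole. "grip" is the opening, from 0 (shut) to 1 (fully open), set as the call begins (left out, the last holds). The fingers move at their own pace and stop on an object; "grip_force" is the grip in N (left out, the last holds). Time passes only in rows, so rows that repeat a pose let the fingers close. It gives the time, the measured TCP pose, the force, the opening and the grip force at its end, in the units of the state.
- telemetry.get_obs(): the state, without advancing time (a new reading comes with each control period).
- cams.read_camera(name): name is "side" or "top"; returns a dict with "pixels" (480x640x3 uint8, red, green, blue), "fx", "fy", "cx", "cy" (pixels), "T" (4x4, takes a point from camera to world coordinates). Camera axes: x right, y up, looking along -z (the intrinsics and any distortion apply to the point x, -y, -z); pixel columns grow to the right and rows downward; lengths in mm; the calibration is good to about 2 mm. A picture is of the moment at which its call begins. There is no depth.
- job.hand_in(): hands the job in; it is judged then, once.
The state is a dict: "clock": time; "q": joint angles; "joint_velocities": joint speeds; "tau": joint torques, N m; "ee_pos": TCP position; "orientation": TCP orientation; "ft_force": force on the tool from outside, world axes, zero at the start; "ft_torque": the same for the moment, N m; "opening": opening from 0.0 (shut) to 1.0 (fully open); "gripper_force": force on a finger pad.
Only numpy, scipy, OpenCV 4.12 (cv2) and the standard library are available. Lean on these libraries where they do the work, as an engineer would, in place of code of your own. Each camera call takes 0.05 s, during which the arm holds its last target. There are 200 camera calls.

## Working session

There is one attempt and no reset: what is moved stays moved. The work goes in short steps, Python scripts to look and compute and a tool call to move; the robot and the scene stay as the last step left them, time stands still between calls to the robot, and variables do not carry over. Pictures are saved under pics/ and viewed, at most 10 in all, crops included, and the job is handed in when it is done.

Besides the shell and the picture viewer there is one more tool, called after "Call:" in YAML: its name, and indented under it one key for each argument. drive_tool: Moves the arm, as the interface text tells. Its arguments: {"type":"object","properties":{"offset":{"type":"array"},"rotation":{"type":"array"},"grip":{"type":"number"},"grip_force":{"type":"number"}},"required":["offset","rotation"]}

```bash
mkdir -p pics; python3 - <<'E'
from plant import telemetry,cams
import cv2,pickle
d={}
for n in("top","side"):
    c=cams.read_camera(n);d[n]=c
    cv2.imwrite(f"pics/{n}1.png",c["pixels"][:,:,::-1]);print(n,{k:v for k,v in c.items() if k!="pixels"})
pickle.dump(d,open("c.pkl","wb"))
print(telemetry.get_obs())
E
```

```text
top {'fx': 436.7023616930402, 'fy': 436.7023616930402, 'cx': 315.6350257995648, 'cy': 241.72299167765306, 'T': array([[ 8.97954595e-03,  9.98925266e-01, -4.54717588e-02,
         4.88548454e+02],
       [-9.99959358e-01,  8.93361174e-03, -1.21329197e-03,
        -5.98838278e+01],
       [-8.05760967e-04,  4.54808055e-02,  9.98964888e-01,
         9.35089231e+02],
       [ 0.00000000e+00,  0.00000000e+00,  0.00000000e+00,
         1.00000000e+00]])}
side {'fx': 507.26366392990445, 'fy': 507.26366392990445, 'cx': 319.14173706622563, 'cy': 240.30602319644726, 'T': array([[ 8.31970989e-01,  3.67211257e-01, -4.15908844e-01,
         1.61811418e+02],
       [-5.54424435e-01,  5.78525702e-01, -5.98265457e-01,
        -5.68837484e+02],
       [ 2.09241454e-02,  7.28329530e-01,  6.84907494e-01,
         6.34519364e+02],
       [ 0.00000000e+00,  0.00000000e+00,  0.00000000e+00,
         1.00000000e+00]])}
{'clock': 0.1, 'q': array([ 1.06249462e+00,  3.07480035e-01,  1.50752925e+00,  4.78076575e-06,
        1.32838762e+00, -7.35233786e-02]), 'joint_velocities': array([ 0.00024802, -0.00023748, -0.00243976,  0.00080269,  0.00040934,
       -0.00016111]), 'tau': array([ 1.08592663e-03, -4.58524132e+01, -2.52608424e+01, -2.34184699e-04,
        5.50110941e-03, -6.53303630e-06]), 'ee_pos': array([241.92853121, 520.95073542, 230.48863687]), 'orientation': array([-3.13979362e+00, -1.37161634e-04,  2.70681305e+00]), 'ft_force': array([ 0.03401471, -0.02169704,  0.24257158]), 'ft_torque': array([-0.03751505, -0.00930248, -0.00247596]), 'gripper_force': 0.0, 'opening': 0.9974949631604315}
```

View pics/top1.png

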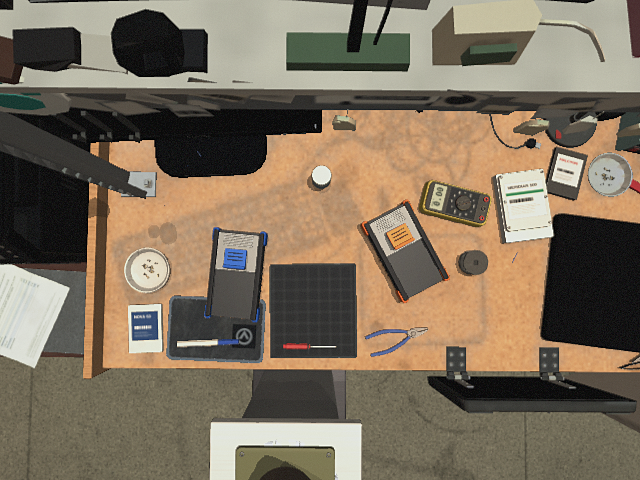

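View pics/side1.png

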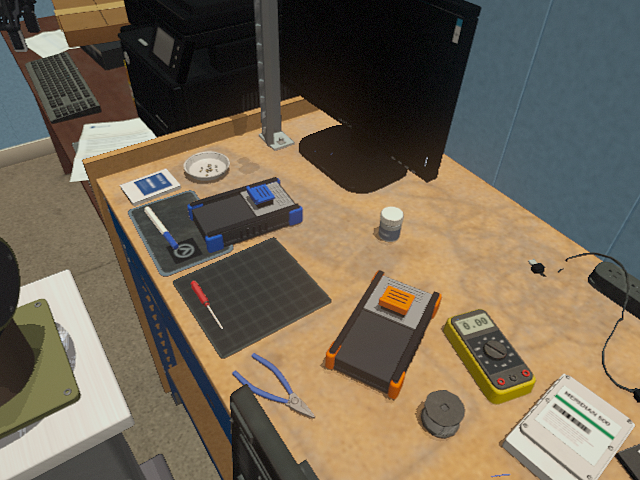

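The top view shows the orange tester, with its tab at about (400,236), and the blue tester, with its tab at (235,259). In the side view the orange tab is at about (397,299). I'll zoom in on both.

```bash
python3 - <<'E'
import cv2,pickle,numpy as np
d=pickle.load(open("c.pkl","rb"))
a=d["top"]["pixels"][190:310,350:455,::-1];b=d["side"]["pixels"][260:405,315:450,::-1]
f=lambda i,s:cv2.resize(i,None,fx=s,fy=s,interpolation=cv2.INTER_CUBIC)
a=f(a,4);b=f(b,2.8)
h=max(a.shape[0],b.shape[0]);p=lambda i:cv2.copyMakeBorder(i,0,h-i.shape[0],0,0,0)
cv2.imwrite("pics/z.png",np.hstack([p(a),p(b)]))
for n in d:
    h=cv2.cvtColor(d[n]["pixels"],cv2.COLOR_RGB2HSV)
    m=cv2.inRange(h,(5,160,110),(18,255,255))
    k,l,s,c=cv2.connectedComponentsWithStats(m)
    print(n,[(s[i].tolist(),c[i].round(1).tolist()) for i in range(1,k) if s[i,4]>12])
E
```

```text
top [([403, 200, 11, 11, 25], [407.6, 203.2]), ([362, 221, 6, 14, 32], [364.4, 226.5]), ([386, 224, 29, 25, 289], [400.7, 236.2]), ([443, 267, 7, 14, 24], [446.3, 274.8]), ([398, 291, 10, 12, 30], [402.1, 298.0])]
side [([372, 270, 7, 10, 17], [374.9, 274.6]), ([379, 286, 36, 29, 604], [396.0, 300.1]), ([432, 294, 10, 25, 92], [436.4, 305.6]), ([325, 341, 16, 28, 185], [330.4, 357.5]), ([388, 371, 17, 28, 230], [395.7, 386.8])]
```

View pics/z.png

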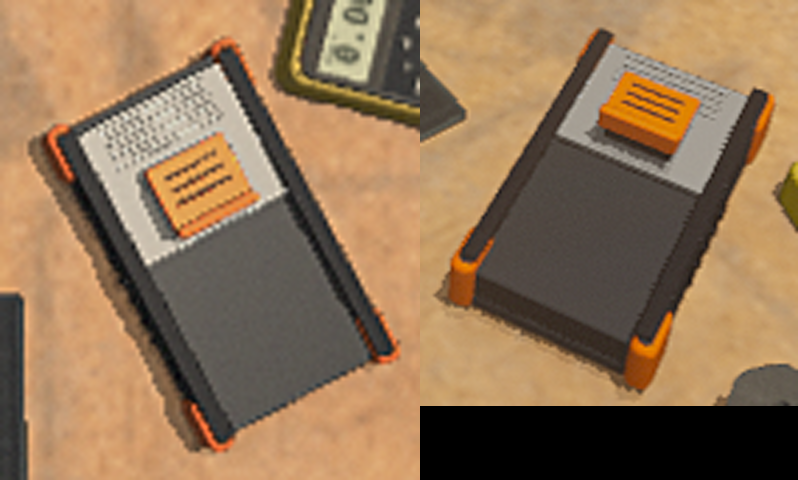

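```bash
cat >fit.py <<'E'
import pickle,numpy as np
from scipy.optimize import least_squares
d=pickle.load(open("c.pkl","rb"))
def proj(c,P):
    T=c["T"];p=(np.asarray(P)-T[:3,3])@T[:3,:3]
    return np.c_[c["cx"]+c["fx"]*p[:,0]/-p[:,2],c["cy"]-c["fy"]*p[:,1]/-p[:,2]]
E
python3 - <<'E'
from fit import *
# body frame: x along tab +x, left (+y) ; points (x,y,z) from tab middle
# looking at tester with +x up in picture: image-left = +y
B=[(56,55.5,40),(56,-55.5,40),(-124,55.5,40),(-124,-55.5,40)]
K=[(18,22,56.5),(18,-22,56.5),(-21,22,63.5),(-21,-22,63.5)]
top=np.array([(48,135),(225,40),(222,448),(397,352),(147,172),(222,134),(182,237),(258,200)])/4+[350,190]
side=(np.array([(622,72),(700,97),(603,108),(688,132)])-[420,0])/2.8+[315,260]
def W(p,P):
    P=np.array(P,float);c,s=np.cos(p[2]),np.sin(p[2])
    return np.c_[p[0]+c*P[:,0]-s*P[:,1],p[1]+s*P[:,0]+c*P[:,1],P[:,2]]
def res(p,sel):
    r=[]
    if 't' in sel:r.append(proj(d["top"],W(p,B+K))-top)
    if 's' in sel:r.append(proj(d["side"],W(p,K))-side)
    return np.vstack(r).ravel()
for s in('t','s','ts'):
    f=least_squares(res,[520,-240,0.5],args=(s,));print(s,f.x.round(3));print(f.fun.reshape(-1,2).round(1).tolist())
print("blue approx", )
E
```

```text
t [ 5.42063e+02 -2.27788e+02  5.02000e-01]
[[-0.8, 1.3], [2.3, -0.4], [-2.1, 0.6], [1.8, -1.2], [-1.1, 0.1], [-0.7, -0.7], [0.1, 0.8], [0.4, -0.4]]
s [ 543.921 -230.254    0.606]
[[0.2, -1.2], [0.5, -1.7], [0.2, 1.1], [-0.9, 1.6]]
ts [ 5.43038e+02 -2.29006e+02  5.08000e-01]
[[-0.2, 1.0], [2.7, -0.9], [-1.1, 0.1], [2.6, -2.0], [-0.5, -0.3], [-0.1, -1.2], [0.8, 0.3], [1.1, -1.0], [0.8, -2.1], [0.2, -0.6], [-1.6, -0.7], [-3.7, 1.8]]
blue approx
```

Call:
drive_tool:
  offset:
    - [-0.013, -0.01, 0.001]
    - [-0.04, -0.031, 0.004]
    - [-0.067, -0.053, 0.006]
    - [-0.097, -0.076, 0.009]
    - [-0.127, -0.1, 0.012]
    - [-0.157, -0.124, 0.015]
    - [-0.187, -0.148, 0.018]
    - [-0.217, -0.171, 0.021]
    - [-0.247, -0.195, 0.024]
    - [-0.277, -0.218, 0.027]
    - [-0.304, -0.24, 0.029]
    - [-0.327, -0.257, 0.031]
  rotation:
    - [0, 0, 0.05]
    - [0, 0, 0.15]
    - [0, 0, 0.25]
    - [0, 0, 0.35]
    - [0, 0, 0.45]
    - [0, 0, 0.55]
    - [0, 0, 0.66]
    - [0, 0, 0.77]
    - [0, 0, 0.88]
    - [0, 0, 0.99]
    - [0, 0, 1.1]
    - [0, 0, 1.2]
  grip: 0

```text
clock: 1.1
ee_pos: [430.7, 148.2, 199.9]
orientation: [-3.141, 0.001, 1.5]
ft_force: [0.3, -0.3, -0.2]
opening: 0.003
gripper_force: 0.0
```

Call:
drive_tool:
  offset:
    - [-0.018, 0.007, 0.005]
    - [-0.052, 0.019, 0.014]
    - [-0.088, 0.032, 0.024]
    - [-0.124, 0.046, 0.033]
    - [-0.16, 0.059, 0.043]
    - [-0.196, 0.072, 0.053]
    - [-0.232, 0.086, 0.063]
    - [-0.268, 0.099, 0.072]
    - [-0.303, 0.112, 0.082]
    - [-0.335, 0.124, 0.09]
    - [-0.358, 0.132, 0.097]
    - [-0.37, 0.137, 0.1]
  rotation:
    - [0, 0, 0.05]
    - [0, 0, 0.14]
    - [0, 0, 0.23]
    - [0, 0, 0.33]
    - [0, 0, 0.43]
    - [0, 0, 0.53]
    - [0, 0, 0.63]
    - [0, 0, 0.73]
    - [0, 0, 0.82]
    - [0, 0, 0.9]
    - [0, 0, 0.97]
    - [0, 0, 1.004]

```text
clock: 2.1
ee_pos: [543.8, -230.5, 98.8]
orientation: [-3.141, 0.001, 0.497]
ft_force: [1.1, 1.3, 0.4]
opening: 0.001
gripper_force: 0.0
```

```bash
python3 - <<'E'
from plant import telemetry,cams
import cv2,numpy as np
f=lambda i:cv2.resize(i,(400,400),interpolation=cv2.INTER_CUBIC)
a=cams.read_camera("top")["pixels"][185:315,340:470,::-1];b=cams.read_camera("side")["pixels"][200:340,320:460,::-1]
cv2.imwrite("pics/z2.png",np.hstack([f(a),f(b)]))
o=telemetry.get_obs();print(o["clock"],o["ee_pos"],o["orientation"],o["q"],o["ft_force"])
E
```

```text
2.2 [ 543.75118394 -228.97760506   99.27254459] [-3.14080239e+00  6.05914657e-04  5.00705545e-01] [-4.70121856e-01  4.52847326e-01  1.64218052e+00 -6.22209158e-05
  1.04755917e+00  6.00000283e-01] [0.50195142 0.55607339 0.31733921]
```

View pics/z2.png

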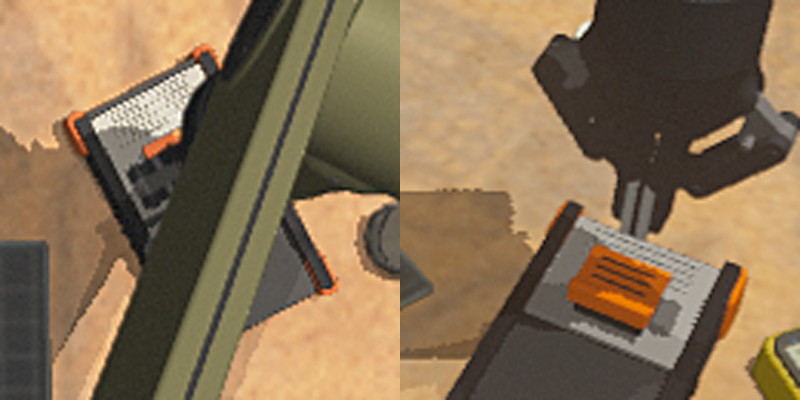

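The closed fingers hang behind and above the orange tab, at about (637,235) in the right-hand crop. I'll lower them to just above the ridge height and check again.

Call:
drive_tool:
  offset:
    - [0, 0, 0.008]
    - [0, 0, 0.018]
    - [0, 0, 0.028]
    - [0, 0, 0.032]
    - [0, 0, 0.032]
  rotation:
    - [0, 0, 0]
    - [0, 0, 0]
    - [0, 0, 0]
    - [0, 0, 0]
    - [0, 0, 0]

```text
clock: 2.62
ee_pos: [542.2, -225.4, 66.8]
orientation: [-3.139, 0.002, 0.505]
ft_force: [-0.6, 0.9, -0.3]
opening: 0.004
gripper_force: 0.0
```

```bash
python3 - <<'E'
from plant import telemetry,cams
from fit import *
import cv2
o=telemetry.get_obs();e=o["ee_pos"];print(o["clock"],e,o["ft_force"])
c=cams.read_camera("side")
x0,y0,s=350,240,7
a=cv2.resize(c["pixels"][y0:y0+80,x0:x0+110,::-1],None,fx=s,fy=s,interpolation=cv2.INTER_CUBIC)
t=.502
for (u,v) in [(11,14),(11,-14),(-11,14),(-11,-14)]:
    P=[e[0]+np.cos(t)*u-np.sin(t)*v,e[1]+np.sin(t)*u+np.cos(t)*v,e[2]]
    q=(proj(c,[P])[0]-[x0,y0]+.5)*s;cv2.circle(a,tuple(int(k) for k in q),4,(0,255,0),-1)
for (u,v,z) in [(18,22,56.5),(18,-22,56.5),(-15,22,56.5),(-15,-22,56.5),(-21,22,63.5),(-21,-22,63.5)]:
    P=[542.5+np.cos(t)*u-np.sin(t)*v,-228.5+np.sin(t)*u+np.cos(t)*v,z]
    q=(proj(c,[P])[0]-[x0,y0]+.5)*s;cv2.circle(a,tuple(int(k) for k in q),4,(255,0,255),-1)
cv2.imwrite("pics/z3.png",a)
E
```

```text
2.6167 [ 542.17153518 -225.44918346   66.7551116 ] [-0.61425904  0.85030778 -0.33849783]
```

View pics/z3.png

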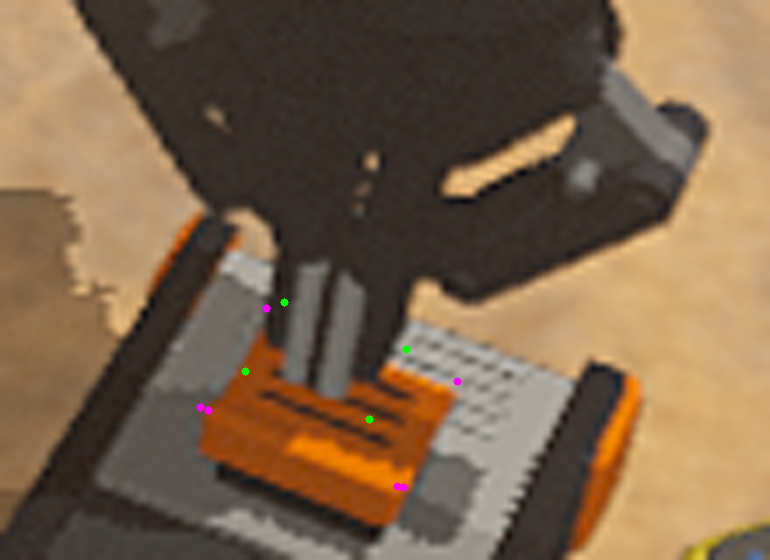

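Tab and fingers show the same ~2 mm image bias, so they line up with each other: the fingers are over the flat behind the ridge, whose top edge runs (203,420)-(405,493). Now I'll press.

Call:
drive_tool:
  offset:
    - [0, 0, 0.004]
    - [0, 0, 0.008]
    - [0, 0, 0.012]
    - [0, 0, 0.015]
    - [0, 0, 0.018]
    - [0, 0, 0.02]
    - [0, 0, 0.021]
    - [0, 0, 0.021]
    - [0, 0, 0.021]
  rotation:
    - [0, 0, 0]
    - [0, 0, 0]
    - [0, 0, 0]
    - [0, 0, 0]
    - [0, 0, 0]
    - [0, 0, 0]
    - [0, 0, 0]
    - [0, 0, 0]
    - [0, 0, 0]

```text
clock: 3.42
ee_pos: [544.0, -227.4, 47.7]
orientation: [3.141, -0.001, 0.503]
ft_force: [0.7, 1.2, 4.0]
opening: -0.001
gripper_force: 2.5
```

Call:
drive_tool:
  offset:
    - [-0.003, 0, 0]
    - [-0.007, 0, 0]
    - [-0.012, 0, 0]
    - [-0.017, 0, 0]
    - [-0.022, 0, 0]
    - [-0.027, 0, 0]
    - [-0.032, 0, 0]
    - [-0.037, 0, 0]
    - [-0.042, 0, 0]
    - [-0.047, 0, 0]
    - [-0.05, 0, 0]
    - [-0.05, 0, 0]
  rotation:
    - [0, 0, 0]
    - [0, 0, 0]
    - [0, 0, 0]
    - [0, 0, 0]
    - [0, 0, 0]
    - [0, 0, 0]
    - [0, 0, 0]
    - [0, 0, 0]
    - [0, 0, 0]
    - [0, 0, 0]
    - [0, 0, 0]
    - [0, 0, 0]

```text
clock: 4.42
ee_pos: [499.1, -251.5, 47.7]
orientation: [-3.141, 0.0, 0.502]
ft_force: [-1.5, 0.9, 5.1]
opening: -0.001
gripper_force: 2.5
```

Call:
drive_tool:
  offset:
    - [-0.003, 0, 0]
    - [-0.006, 0, 0]
    - [-0.009, 0, 0]
    - [-0.012, 0, 0]
    - [-0.014, 0, 0]
    - [-0.016, 0, 0]
    - [-0.018, 0, 0]
    - [-0.018, 0, 0]
  rotation:
    - [0, 0, 0]
    - [0, 0, 0]
    - [0, 0, 0]
    - [0, 0, 0]
    - [0, 0, 0]
    - [0, 0, 0]
    - [0, 0, 0]
    - [0, 0, 0]

```text
clock: 5.08
ee_pos: [484.8, -260.2, 47.9]
orientation: [3.14, -0.002, 0.502]
ft_force: [0.7, 1.7, 4.8]
opening: -0.001
gripper_force: 2.5
```

```bash
python3 - <<'E'
from plant import telemetry,cams
import cv2,numpy as np
o=telemetry.get_obs();print(o["clock"],o["ee_pos"],o["ft_force"])
c=cams.read_camera("side")["pixels"][240:400,310:470,::-1]
cv2.imwrite("pics/z4.png",cv2.resize(c,(560,560),interpolation=cv2.INTER_CUBIC))
E
```

```text
5.0833 [ 484.77709698 -260.21936461   47.87529758] [0.66229283 1.66285828 4.81725472]
```

View pics/z4.png

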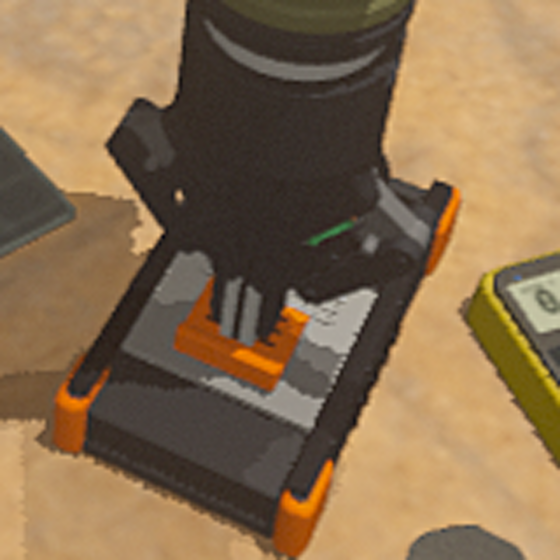

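The cover follows: the ridge is now at about (230,365) in the crop and the tab is still pressed. I'll continue until it reaches the stop.

Call:
drive_tool:
  offset:
    - [-0.001, 0, 0]
    - [-0.002, 0, 0]
    - [-0.003, 0, 0]
    - [-0.004, 0, 0]
    - [-0.005, 0, 0]
    - [-0.005, 0, 0]
  rotation:
    - [0, 0, 0]
    - [0, 0, 0]
    - [0, 0, 0]
    - [0, 0, 0]
    - [0, 0, 0]
    - [0, 0, 0]

```text
clock: 5.63
ee_pos: [481.8, -262.4, 47.9]
orientation: [3.139, -0.004, 0.502]
ft_force: [6.3, 4.9, 5.5]
opening: -0.001
gripper_force: 5.3
```

Call:
drive_tool:
  offset:
    - [-0.001, 0, 0]
    - [-0.002, 0, 0]
    - [-0.003, 0, 0]
    - [-0.003, 0, 0]
    - [-0.003, 0, 0]
  rotation:
    - [0, 0, 0]
    - [0, 0, 0]
    - [0, 0, 0]
    - [0, 0, 0]
    - [0, 0, 0]

```text
clock: 6.05
ee_pos: [481.6, -262.7, 48.3]
orientation: [3.139, -0.008, 0.5]
ft_force: [12.1, 10.4, 5.4]
opening: 0.001
gripper_force: 9.2
```

It's hard against the stop: 16 N and no further motion. I'll ease the push slightly without dragging the cover back, then lift straight up.

Call:
drive_tool:
  offset:
    - [0.002, 0, 0]
    - [0.004, 0, 0]
    - [0.004, 0, -0.006]
    - [0.004, 0, -0.014]
    - [0.004, 0, -0.024]
    - [0.004, 0, -0.04]
    - [0.004, 0, -0.07]
    - [0.004, 0, -0.1]
    - [0.004, 0, -0.13]
    - [0.004, 0, -0.15]
    - [0.004, 0, -0.15]
  rotation:
    - [0, 0, 0]
    - [0, 0, 0]
    - [0, 0, 0]
    - [0, 0, 0]
    - [0, 0, 0]
    - [0, 0, 0]
    - [0, 0, 0]
    - [0, 0, 0]
    - [0, 0, 0]
    - [0, 0, 0]
    - [0, 0, 0]

```text
clock: 6.97
ee_pos: [481.4, -263.8, 202.1]
orientation: [3.135, -0.002, 0.503]
ft_force: [0.8, -0.5, 1.1]
opening: -0.001
gripper_force: 0.0
```

```bash
python3 - <<'E'
from plant import telemetry,cams
from fit import *
import cv2
o=telemetry.get_obs();print(o["clock"],o["ee_pos"],o["ft_force"])
c=cams.read_camera("side");s=3.5
a=cv2.resize(c["pixels"][240:400,310:470,::-1],None,fx=s,fy=s,interpolation=cv2.INTER_CUBIC)
t=.502
for k,col in((0.065,(255,0,255)),(0.055,(0,255,0))):
  for v in(22,-22):
    u=-21-k*1000
    P=[542.5+np.cos(t)*u-np.sin(t)*v,-228.5+np.sin(t)*u+np.cos(t)*v,63.5]
    q=(proj(c,[P])[0]-[310,240]+.5)*s;cv2.circle(a,tuple(int(k) for k in q),3,col,-1)
cv2.imwrite("pics/z5.png",a)
E
```

```text
6.9667 [ 481.44604863 -263.81854979  202.05033996] [ 0.78778299 -0.49867283  1.09043263]
```

View pics/z5.png

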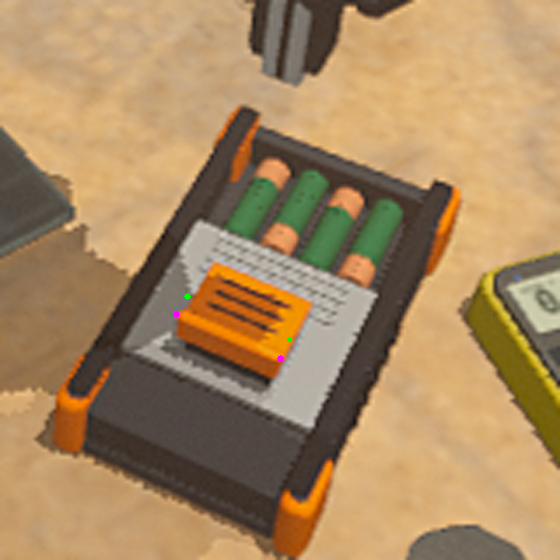

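The bay is open with the batteries showing. The tab's ridge at about (180,315)-(285,360) matches the 65 mm prediction, and the gripper is clear.

```bash
python3 -c "
from plant import job
print(job.hand_in())"
```

```text
the job is handed in; nothing more can be done
None
```

I pressed the orange tab and slid its cover to the stop at 65 mm, fully open; the blue tester was never touched, the gripper is clear, and the job was handed in at about 7 s.

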